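# Cover the jacks, then hold the mist key on

## Robot

A 6-joint arm with a two-finger parallel gripper is mounted at the origin on the work surface. World frame = base frame: x ahead of the robot, y to its left, z up, the work surface at z = 0. Lengths are in mm, angles in rad, forces in N, time in s.
With the tool pointing down it reaches from about 375 to 975 mm from the base axis. Payload 3.8 kg.
Tool frame: the origin (TCP) lies midway between the tips of the shut fingers; the grasp point (between the pads) lies tcp_to_grasp behind it (tcp_to_grasp is the distance from the TCP to the grasp point, in mm); z points along the fingers, y is the direction in which the jaws open and shut (so a half turn about z gives the same grasp; the last joint's range is limited). The gripper opens to 88 mm and grips with 3 to 60 N. Pads are 18 mm wide; open, the fingers measure 123 mm over their backs; the gripper's body (75 mm by 187 mm) begins 45 mm behind the grasp point.
Start: joints at [-1.245, 0.264, 1.604, -0, 1.274, -0.037], TCP at [239.547, -631.059, 238.706] pointing down, gripper open.
Joint ranges: [-2.63, 2.63], [-0.94, 2.18], [0.31, 2.57], [-1.31, 4.45], [0, 2.66], [-2.55, 2.55]. Speed limits (rad/s): [2.57, 2.57, 3.14, 3.14, 3.14, 3.14].

## Interface

Orientations are given as [roll, pitch, yaw] about the fixed x, y, z axes, in that order (R = Rz(yaw) Ry(pitch) Rx(roll)).
In Python, from rig import sense, capture, hand_in, tcp_to_grasp gives the robot as it stands.
- The arm moves only by the shell command python3 -m creep 'ROWS' [OPENING]. ROWS is JSON, a list of rows, each a list of 2 entries, a list of its own where there are three numbers: the shift along the world's x, y, z in mm, then the turn about the world's z in degrees. A call has 1 to 12 rows; each row is the pose to reach, as a shift and turn from the pose commanded when the call began; what a row does not reach only later rows make up. A row lasts 1/12 s, in which the tool goes at most 41.7 mm and 7.16 degrees, less where a joint would pass 70% of its speed; a pose out of reach is approached as far as the arm can. A call with a gripper value outside its range is refused whole. OPENING is the closure, from -1 (fully open) to 1 (shut), set as the call begins (- or left out, the last holds). The fingers move at their own pace and stop on an object; the grip force is fixed at half the most. Time passes only in rows, so rows that repeat a pose let the fingers close. It gives the time, the measured TCP pose, the force and the opening at its end, in the units of the state.
- sense(): the state, without advancing time (a new reading comes with each control period).
- capture(name): name is "scene" or "top" or "wrist"; returns a dict with "img" (480x640x3 uint8, red, green, blue), "K" (3x3 intrinsics, pixels), "world_to_cam" (4x4, takes a point from world to camera coordinates). Camera axes: x right, y up, looking along -z (the intrinsics and any distortion apply to the point x, -y, -z); pixel columns grow to the right and rows downward; lengths in mm; the calibration is good to about 2 mm. A picture is of the moment at which its call begins. There is no depth.
- hand_in(): hands the job in, once; it reports no verdict.
The state is a dict: "time_s": time; "joint_pos": joint angles; "dq": joint speeds; "effort": joint torques, N m; "position": TCP position; "tool_rot": TCP orientation; "force": force on the tool from outside, world axes, zero at the start; "wrist_torque": the same for the moment, N m; "gripper_width": finger opening in mm.
Only numpy, scipy, OpenCV 4.12 (cv2) and the standard library are available. Lean on these libraries where they do the work, as an engineer would, in place of code of your own. Each camera call takes 0.05 s, during which the arm holds its last target. There are 200 camera calls.

## Task

Run the plant misters without wetting the jacks: first set the loose steel lid on the jacks cup so that it sits fully down and level, and let go of it. Then take the orange key from its slot in the marble stand, work it fully into the misting key switch past its sticky pins, turn it a quarter clockwise to its stop against the return spring, and finish still gripping the key and holding it turned (the switch is hold-to-run). Leave the marbles and all the other things where they stand.

Things in the scene. Friction and masses are not known exactly. Their poses are not given: they have to be found in the camera images.
- lid_knob (a point): Centre of the black knob (upright cylinder, 19 mm across, 20 mm tall) of the loose stainless lid; z up out of the lid. The lid starts flat on the rack, right side up, knob centre 26 mm above the rack. Its disc (82 mm across, 3 mm thick) has its top 15 mm below this point; between them is a neck 12 mm thick. About 0.1 kg.
- lid_seat (a point): Point on the lid's axis at the underside of its disc, the face that rests on the cup's rim; 18 mm below lid_knob; z up. Below it a plug 8 mm deep, 63 mm across and tapering to 56 mm, drops into the cup's mouth.
- cup_rim (a point): Centre of the mouth of the stainless jacks cup, at rim height, 80 mm above the rack. Upright open cup standing loose, 76 mm outside and 70 mm inside diameter, metal jacks inside well below the rim, about 0.26 kg. z points up.
- key_bow (a point): Centre of the key's orange plastic bow, 32 mm wide (x), flat and 10 mm thick (y: grip across this), 36 mm tall (z), round at the top. z points from the blade's tip to the bow. The key starts upright in the stand, the bow's lower edge on the wood, the blade in the slot, and lifts straight up. It is the same either way round (half turn about z). 40 g.
- key_tip (a point): Tip of the key's blade, on the key's axis, 52 mm below key_bow; same axes. From the bow's lower edge down: a round throat 5 mm thick and 8 mm long, then a flat steel blade with cuts in both edges, 26 mm long, 14 mm wide (x) and 4 mm thick (y), its last 6 mm tapered to 9 x 1.6 mm.
- stand_slot (a point): Mouth of the key's parking slot, in the middle of the top of the slotted wooden stand (fixed; 210 mm long along x, 56 mm along y, 44 mm high). Marbles sit in square pockets at -50, +50 and +84 mm along x, rising 22 mm above the wood. The key's x lies along the stand's x at the start.
- keyhole (a point): Centre of the 16 x 6 mm keyway in the face of the misting key switch, a fixed grey head (face 90 x 84 mm) on a short post, tilted 0.35 rad from level. z: outward normal (key goes in along -z). x: along the slot, up the slope, to a white dot. A blue drop at -y marks the turned direction. Fully in, the bow's lower edge is on the face, the tip 34 mm deep; only then can it turn.
- plug_center (a point): Centre of the switch's sprung barrel, 20 mm below the keyhole on its axis; turns with the key. Its slot is 16 x 5 mm, from 6 to 36 mm deep. Two sticky sprung pins, 13.5 and 22 mm deep, press on the blade's two edges: the push needed is about 5 N near 18 mm and 6 to 15 N at 25 to 29 mm, then the pins drop into the blade's cuts and it goes home. Rock it slightly (0.04 rad) to work it in. Once turned, the key cannot be drawn out.
- key_switch (a joint): Turning angle of the barrel, rad: 0 at rest with the slot along keyhole x, growing as the key is turned clockwise seen looking onto the face (about keyhole -z), to a hard stop at 1.571. A spring drives it back to 0 with 0.03 Nm at rest, 0.12 Nm at the stop. The blade has some 0.1 rad of free play in the barrel, so the key turns a little further than the barrel.
- jar: Screw-top glass spice jar, 44 mm in diameter, 82 mm tall, standing; origin at the centre of its foot. Bystander.
- succulent: Small terracotta pot with a succulent, 80 mm in diameter, about 110 mm tall with its leaves; origin at the centre of its foot. Bystander.
- ball_center (a point): Centre of the purple silicone ball, 64 mm in diameter, resting in the mouth of a small terracotta pot 55 mm tall. Bystander.
- marble0_center (a point): Centre of a glass marble, 25 mm in diameter, in the stand's pocket -50 mm along the stand's x from the key slot. Bystander.
- marble1_center (a point): Centre of a glass marble, 25 mm in diameter, in the stand's pocket 50 mm along the stand's x from the key slot. Bystander.
- marble2_center (a point): Centre of a glass marble, 25 mm in diameter, in the stand's pocket 84 mm along the stand's x from the key slot. Bystander.
Things that resemble listed ones, but are neither listed nor needed, are in the scene too. Leave any red look-alike of the part that bears lid_knob alone.

How it is judged:
By the outcome, as a careful person would: the job done as asked, in the order asked, and still so for the second after the job is handed in, while the arm keeps its last pose, push and grip.
It also fails if it takes over 72 s, if anything falls off the work surface, if the arm or the gripper's body presses on something with over 40 N, if the wrist force passes 120 N, or if a joint passes its speed limit or range.

## Working session

There is one attempt and no reset: what is moved stays moved. The work goes in short steps, Python scripts to look and compute and a shell command to move; the robot and the scene stay as the last step left them, time stands still between calls to the robot, and variables do not carry over. Pictures are saved under pics/ and viewed, about 8 in all and at most 12, crops included, and the job is handed in when it is done.

```bash
ls; mkdir -p pics
cat > h.py <<'E'
import numpy as np, cv2
from rig import sense, capture, hand_in, tcp_to_grasp
def grab(n,f=None):
    d=capture(n)
    if f: cv2.imwrite('pics/'+f,cv2.cvtColor(np.array(d['img']),cv2.COLOR_RGB2BGR))
    return d
def ray(d,u,v):
    K=np.array(d['K']);T=np.array(d['world_to_cam']);p=np.linalg.inv(K)@[u,v,1]
    r=T[:3,:3].T@(p*[1,-1,-1]); return -T[:3,:3].T@T[:3,3], r/np.linalg.norm(r)
def onz(d,u,v,z):
    o,r=ray(d,u,v); return o+r*(z-o[2])/r[2]
def proj(d,P):
    T=np.array(d['world_to_cam']);c=T[:3,:3]@np.array(P)+T[:3,3];q=np.array(d['K'])@(c*[1,-1,-1]);return q[:2]/q[2]
def tri(*obs):
    A=np.zeros((3,3));b=np.zeros(3)
    for d,u,v in obs:
        o,r=ray(d,u,v);M=np.eye(3)-np.outer(r,r);A+=M;b+=M@o
    return np.linalg.solve(A,b)
E
python3 - <<'E'
from h import *
import pickle
ds={n:grab(n,n+'.png') for n in ('scene','top','wrist')}
pickle.dump(ds,open('d0.pkl','wb'))
print(sense(),tcp_to_grasp)
for n in ds: print(n,ds[n]['K'],ds[n]['world_to_cam'],[k for k in ds[n]])
E
```

```text
pics
{'time_s': 0.15, 'joint_pos': array([-1.24490087e+00,  2.64618103e-01,  1.60507811e+00,  1.10983114e-06,
        1.27368943e+00, -3.68746683e-02]), 'dq': array([-0.00055305, -0.00343827, -0.00412785, -0.00155694,  0.00068477,
       -0.00051227]), 'effort': array([ 9.69949251e-04, -5.02846920e+01, -3.57469797e+01,  7.29479338e-02,
        2.50085222e-02, -1.04082078e-04]), 'position': array([ 239.36984591, -630.53428415,  237.63878281]), 'tool_rot': array([-3.13980092e+00, -6.71606969e-05,  3.62769738e-01]), 'force': array([-0.56088115,  0.66766929,  0.46488099]), 'wrist_torque': array([ 0.01374669,  0.03926683, -0.00718973]), 'gripper_width': 88.13027761099475} 18.700000000000003
scene [[466.24554106   0.         317.47572899]
 [  0.         466.24554106 244.12387001]
 [  0.           0.           1.        ]] [[-3.21670671e-01  9.46752582e-01  1.36941017e-02  2.23498425e+02]
 [-7.87933857e-01 -2.75674168e-01  5.50603296e-01  3.89291620e+02]
 [ 5.25060202e-01  1.66322885e-01  8.34654708e-01 -1.44879488e+03]
 [ 0.00000000e+00  0.00000000e+00  0.00000000e+00  1.00000000e+00]] ['i
[... 185 characters left out ...]
2e-01  1.54738008e-03 -5.09007392e+01]
 [ 9.91821166e-01  2.42431692e-02  1.25311782e-01 -6.03846395e+02]
 [-1.25312323e-01 -1.50287958e-03  9.92116204e-01 -1.00838657e+03]
 [ 0.00000000e+00  0.00000000e+00  0.00000000e+00  1.00000000e+00]] ['img', 'K', 'world_to_cam']
wrist [[364.45014992   0.         323.88435677]
 [  0.         364.45014992 239.6824109 ]
 [  0.           0.           1.        ]] [[ 3.55166461e-01 -9.34799840e-01 -2.45861299e-03 -6.74031071e+02]
 [ 8.87091673e-01  3.37867471e-01 -3.14505858e-01  4.32797807e+01]
 [ 2.94830711e-01  1.09520917e-01  9.49252348e-01 -3.91543044e+02]
 [ 0.00000000e+00  0.00000000e+00  0.00000000e+00  1.00000000e+00]] ['img', 'K', 'world_to_cam']
```

View pics/scene.png

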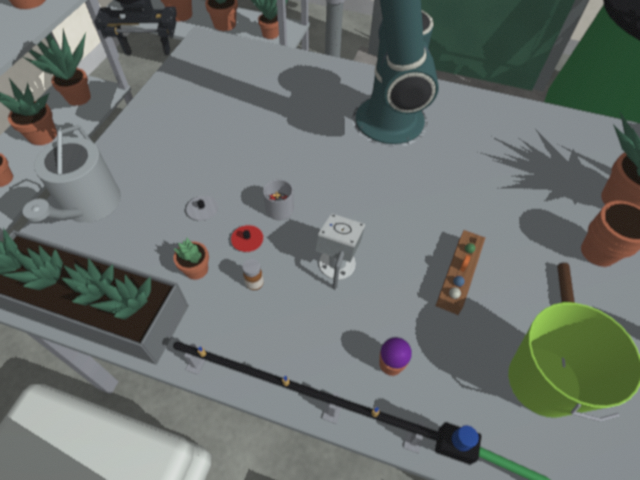

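View pics/top.png

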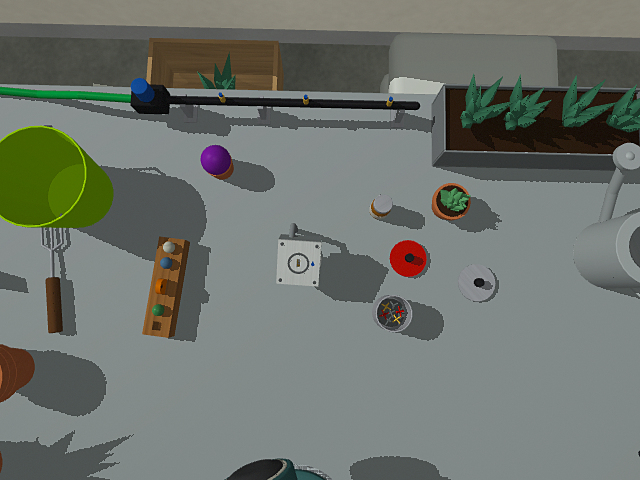

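Run:
```python
from h import *
import pickle
ds=pickle.load(open('d0.pkl','rb'))
def crop(n,x0,y0,w,h,s): return cv2.resize(ds[n]['img'][y0:y0+h,x0:x0+w],(w*s,h*s),interpolation=cv2.INTER_NEAREST)[:,:,::-1]
a=crop('top',265,230,66,50,6)   # 396x300
b=crop('top',440,255,66,50,6)
c=crop('top',140,235,50,50*2,3); c=crop('top',134,230,66,110,3)[:300]
d=crop('scene',310,205,66,75,4)
e=np.zeros((600,800,3),np.uint8); e[:300,:396]=a;e[:300,400:796]=b;e[300:600,:198]=c[:300];e[300:600,200:464]=d
f=crop('scene',180,190,66,60,5)[:300];e[300:600,468:798]=f
cv2.imwrite('pics/c1.png',e)
# triangulations
T,S=ds['top'],ds['scene']
for nm,t,s in [('knob',(479,282),(200,204)),('ball',(216,160),(396,353)),('cup',(393,313),(279,190))]:
    print(nm,tri((T,*t),(S,*s)).round(1))
def cent(n,f,box):
    x0,y0,x1,y1=box;im=ds[n]['img'][y0:y1,x0:x1].astype(int);m=f(im[...,0],im[...,1],im[...,2]);v,u=np.nonzero(m);return u.mean()+x0,v.mean()+y0,len(u)
org=lambda r,g,b:(r>180)&(g>60)&(g<150)&(b<60)
dark=lambda r,g,b:(r<60)&(g<60)&(b<60)
for nm,f,bt,bs in [('key',org,(145,270,180,305),(440,245,490,280)),('knob',dark,(460,265,495,300),(190,195,215,212))]:
    t=cent('top',f,bt);s=cent('scene',f,bs);print(nm,t,s,tri((T,*t[:2]),(S,*s[:2])).round(1))
```

```text
knob [ 511.3 -388.2   21.7]
ball [758.3 191.8  65.3]
cup [ 441.3 -190.6   78.6]
key (np.float64(157.90625), np.float64(285.15625), 32) (np.float64(466.0), np.float64(258.0), 1) [486.7 293.1  78.1]
knob (np.float64(478.7402597402597), np.float64(282.1818181818182), 77) (np.float64(200.25641025641025), np.float64(203.84615384615384), 39) [ 510.9 -387.5   22.1]
```

View pics/c1.png

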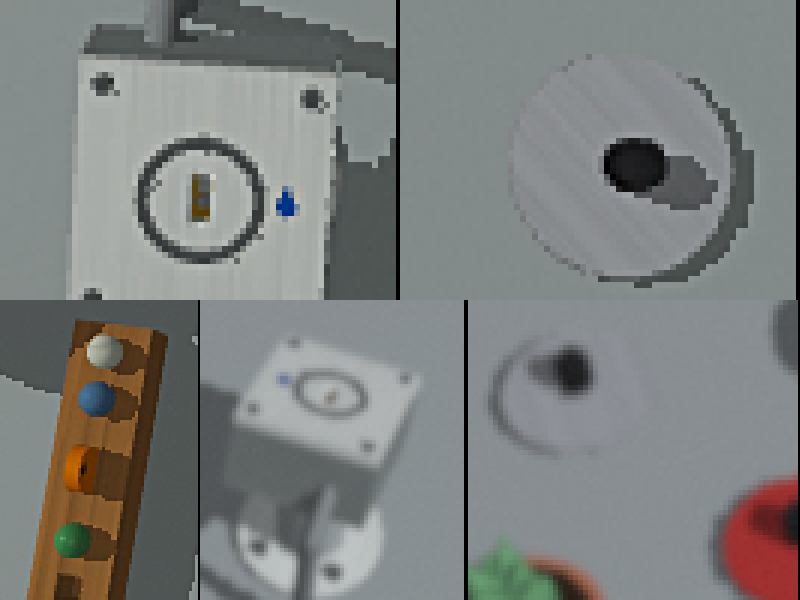

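Run:
```python
from h import *
import pickle
ds=pickle.load(open('d0.pkl','rb'));T,S=ds['top'],ds['scene']
print('knob',onz(T,478.9,282.3,26),onz(S,200.2,203.8,26))
def fit(n,box,f):
    x0,y0,x1,y1=box;im=ds[n]['img'][y0:y1,x0:x1].astype(int);m=f(im).astype(np.uint8)
    c=max(cv2.findContours(m,0,1)[0],key=cv2.contourArea);e=cv2.fitEllipse(c);return e[0][0]+x0,e[0][1]+y0,e[1]
print('jar',onz(T,381,203,82),'succ',onz(T,451,200,100),'red',onz(T,409,258,12),'cup',onz(T,393,312,80),onz(S,279,187,80))
k=tri((T,298.3,263),(S,310+(332-200)/4,205+(396-300)/4));print('keyhole',k)
dr=tri((T,312.8,263.8),(S,310+(284-200)/4,205+79/4));print('drop',dr)
# face screws
for t,s in [((103,84),(366,446)),((312,99),(251,408)),((92,293),(405,378))]:
    print('screw',tri((T,265+t[0]/6,230+t[1]/6),(S,310+(s[0]-200)/4,205+(s[1]-300)/4)))
for n,y in [('white',352),('blue',400),('green',541)]:
    x={'white':104,'blue':97,'green':72}[n]
    print(n,onz(T,134+x/3,230+(y-300)/3,53.5))
print(sense()['time_s'])
```

```text
knob [ 510.20173056 -385.5381989    26.        ] [ 513.3919359 -386.6297715   26.       ]
jar [ 669.38208873 -163.94800269   82.        ] succ [ 675.69511187 -306.28638447  100.        ] red [ 560.63109466 -235.97234772   12.        ] cup [ 443.45994383 -190.63779186   80.        ] [ 433.13445911 -193.50754273   80.        ]
keyhole [535.97247311   4.91311619 125.07328712]
drop [534.99958007 -24.0235789  127.04998637]
screw [571.77319514  35.81212969 139.58015528]
screw [568.4758281  -32.2687927  139.37890027]
screw [504.1718903   39.96323553 117.04361521]
white [567.56915686 285.27875913  53.5       ]
blue [533.29201578 288.06666448  53.5       ]
green [434.16442888 299.22958009  53.5       ]
0.15
```

```bash
python3 -m creep '[[[272,245,-60],0],[[272,245,-60],0],[[272,245,-60],0],[[272,245,-60],0],[[272,245,-60],0],[[272,245,-60],0],[[272,245,-60],0],[[272,245,-60],0],[[272,245,-90],0],[[272,245,-108],0],[[272,245,-108],0],[[272,245,-108],0]]' -1
python3 - <<'E'
from h import *
d=grab('wrist','w1.png');s=sense();print(s['position'],s['tool_rot'])
im=d['img'].astype(int)
print(proj(d,[511.5,-386,26]),proj(d,s['position']))
import pickle;pickle.dump(d,open('w1.pkl','wb'))
E
```

```text
time_s: 1.15
position: [510.3, -384.5, 128.6]
tool_rot: [-3.137, 0.003, 0.364]
force: [0.0, -0.5, 1.0]
gripper_width: 88.6
[ 511.01546182 -386.14536793  130.57025813] [-3.14063854e+00  1.04923714e-03  3.63084046e-01]
[326.70945317 238.35040929] [327.24806353 312.98435082]
```

View pics/w1.png

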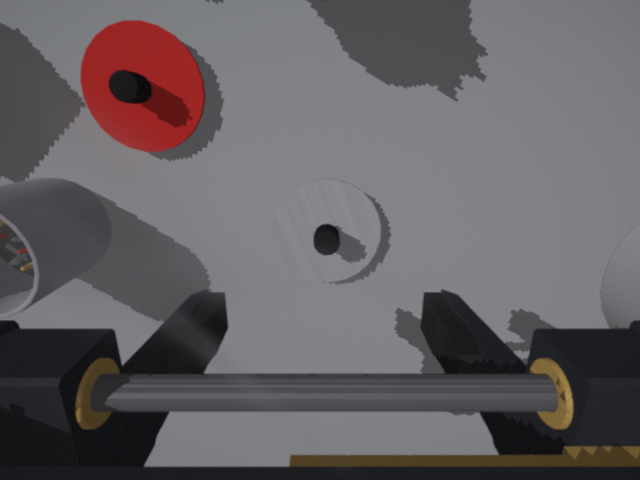

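```bash
python3 -m creep '[[[0,0,-40],0],[[0,0,-75],0],[[0,0,-100],0],[[0,0,-112],0],[[0,0,-116],0],[[0,0,-116],0],[[0,0,-116],0]]' -1
python3 -m creep '[[[0,0,0],0],[[0,0,0],0],[[0,0,0],0],[[0,0,0],0],[[0,0,0],0],[[0,0,0],0],[[0,0,0],0],[[0,0,0],0]]' 1
```

```text
time_s: 1.78
position: [512.7, -387.9, 17.1]
tool_rot: [3.138, -0.002, 0.362]
force: [0.4, -0.5, 0.4]
gripper_width: 88.3
time_s: 2.45
position: [511.5, -385.9, 14.6]
tool_rot: [-3.141, 0.0, 0.363]
force: [-0.6, 0.0, 0.0]
gripper_width: 36.9
```

```bash
python3 -m creep '[[[0,0,0],0],[[0,0,0],0],[[0,0,0],0],[[0,0,0],0],[[0,0,0],0],[[0,0,0],0]]' 1
python3 -m creep '[[[0,0,20],0],[[0,0,60],0],[[0,0,100],0],[[0,0,125],0],[[0,0,125],0],[[0,0,125],0]]' 1
python3 - <<'E'
from h import *
import pickle
d=grab('top','t2.png');s=grab('scene');pickle.dump((d,s),open('t2.pkl','wb'));print(sense()['position'])
w=grab('wrist','w2.png')
e=np.zeros((480,800,3),np.uint8)
e[:240,:480]=cv2.resize(d['img'][270:350,340:500],(480,240),interpolation=0)[...,::-1]
e[240:,:480]=cv2.resize(s['img'][150:230,200:360],(480,240),interpolation=0)[...,::-1]
e[:240,480:]=cv2.resize(w['img'],(320,240))[...,::-1]
cv2.imwrite('pics/c2.png',e)
E
```

```text
time_s: 2.95
position: [511.5, -386.0, 14.6]
tool_rot: [-3.141, 0.0, 0.363]
force: [0.1, -0.2, -0.1]
gripper_width: 17.7
time_s: 3.45
position: [512.8, -387.1, 142.2]
tool_rot: [3.137, -0.002, 0.363]
force: [0.5, 0.2, -1.2]
gripper_width: 18.0
[ 510.59690625 -385.30540255  138.19859137]
```

View pics/c2.png

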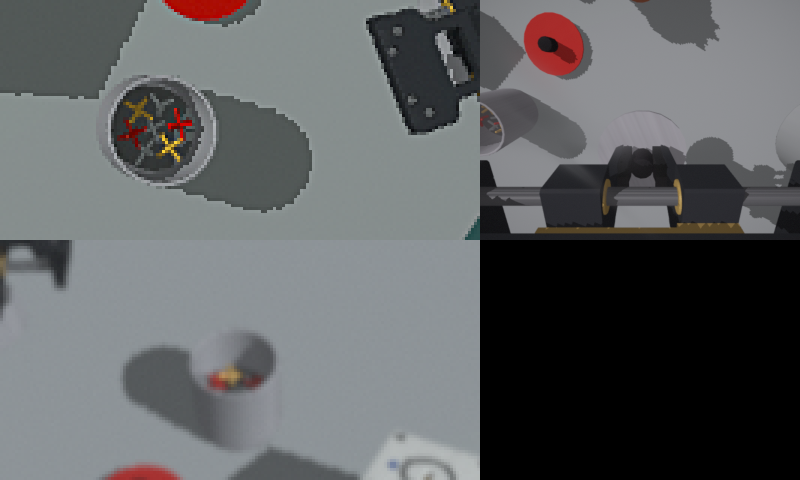

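Run:
```python
from h import *
import pickle
d,s=pickle.load(open('t2.pkl','rb'))
print(onz(d,393.7,313.4,80),onz(s,277.8,191.3,80),tri((d,393.7,313.4),(s,277.8,191.3)))
w=grab('wrist');p=sense()['position'];print(p)
# synthetic rim check in top and scene
for nm,c in (('top',d),('scene',s)):
  for X in ([443,-191.5],[440,-192]):
    q=np.array([proj(c,[X[0]+38*np.cos(a),X[1]+38*np.sin(a),80]) for a in np.linspace(0,6.28,90)])
    print(nm,X,q.min(0).round(1),q.max(0).round(1))
```

```text
[ 440.66270544 -192.08521961   80.        ] [ 447.34634703 -191.19995646   80.        ] [ 440.49177761 -193.93298597   71.07038237]
[ 510.08906627 -384.89127858  137.02693555]
top [443, -191.5] [374.9 293.5] [412.  331.1]
top [440, -192] [375.1 295. ] [412.2 332.6]
scene [443, -191.5] [263.3 178.7] [293.3 201.8]
scene [440, -192] [263.5 177.8] [293.6 200.8]
```

```bash
python3 -m creep '[[[-10,27,0],0],[[-22,60,0],0],[[-34,95,0],0],[[-46,130,0],0],[[-58,160,0],0],[[-66,183,0],0],[[-70,194.3,0],0],[[-70,194.3,0],0],[[-70,194.3,0],0],[[-70,194.3,-20],0],[[-70,194.3,-30],0],[[-70,194.3,-30],0]]' 1
python3 - <<'E'
from h import *
print(sense()['position'],sense()['force'])
d=grab('top');s=grab('scene');w=grab('wrist')
e=np.zeros((600,800,3),np.uint8)
e[:240,:480]=cv2.resize(d['img'][270:350,340:500],(480,240),interpolation=0)[...,::-1]
e[240:480,:480]=cv2.resize(s['img'][150:230,200:360],(480,240),interpolation=0)[...,::-1]
e[:240,480:]=cv2.resize(w['img'],(320,240))[...,::-1]
cv2.imwrite('pics/c3.png',e)
E
```

```text
time_s: 4.65
position: [440.1, -192.0, 107.0]
tool_rot: [-3.138, 0.004, 0.362]
force: [-0.2, -0.4, -1.4]
gripper_width: 18.2
[ 440.06892087 -192.00049051  107.02288286] [-0.24391111 -0.42054017 -1.39394187]
```

View pics/c3.png

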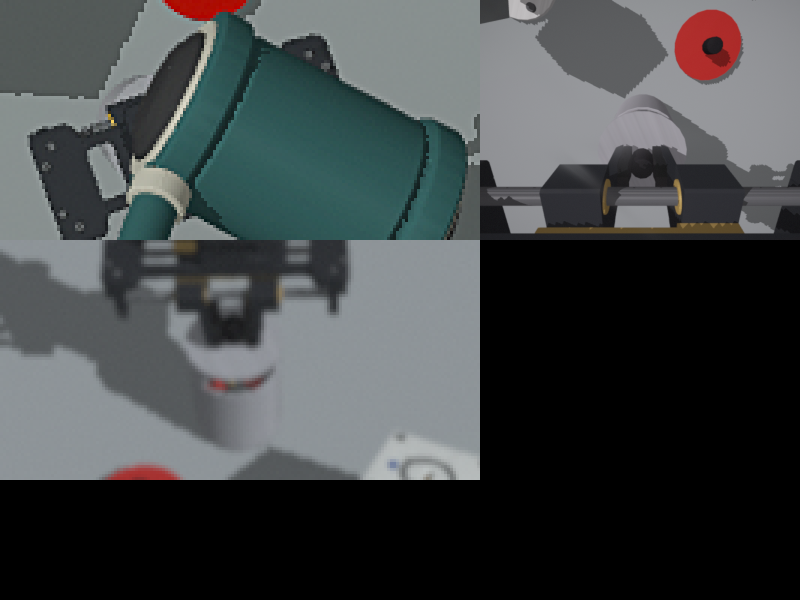

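```bash
python3 -m creep '[[[0,0,-6],0],[[0,0,-12],0],[[0,0,-16],0],[[0,0,-19],0],[[0,0,-21],0],[[0,0,-22],0],[[0,0,-22],0],[[0,0,-22],0]]' 1
python3 -m creep '[[[0,0,-1],0],[[0,0,-1.5],0],[[0,0,-1.5],0],[[0,0,-1.5],0]]' 1
```

```text
time_s: 5.47
position: [441.6, -191.7, 87.8]
tool_rot: [3.142, -0.0, 0.363]
force: [-0.2, 0.1, -0.1]
gripper_width: 17.9
time_s: 5.8
position: [441.8, -191.9, 86.5]
tool_rot: [3.141, -0.0, 0.363]
force: [-0.9, 0.5, 1.5]
gripper_width: 18.1
```

```bash
python3 -m creep '[[[0,0,0],0],[[0,0,0],0],[[0,0,0],0],[[0,0,0],0],[[0,0,0],0],[[0,0,0],0]]' -1
python3 -m creep '[[[0,0,15],0],[[0,0,45],0],[[0,0,80],0],[[0,20,110],0],[[0,50,110],0],[[5,90,110],0],[[10,130,110],0],[[20,170,110],0],[[30,210,110],0],[[40,250,110],0],[[40,290,110],0],[[40,320,110],0]]' -1
python3 - <<'E'
from h import *
d=grab('top');s=grab('scene')
import pickle;pickle.dump((d,s),open('t4.pkl','wb'))
e=np.zeros((480,800,3),np.uint8)
e[:240,:480]=cv2.resize(d['img'][270:350,340:500],(480,240),interpolation=0)[...,::-1]
e[240:480,:480]=cv2.resize(s['img'][150:230,200:360],(480,240),interpolation=0)[...,::-1]
e[:480,480:]=cv2.resize(d['img'][220:340,130:210],(320,480),interpolation=0)[...,::-1]
cv2.imwrite('pics/c4.png',e)
E
```

```text
time_s: 6.3
position: [441.5, -191.7, 86.2]
tool_rot: [-3.142, 0.0, 0.363]
force: [-0.5, -0.1, -0.9]
gripper_width: 55.6
time_s: 7.3
position: [481.6, 131.2, 196.3]
tool_rot: [-3.141, -0.001, 0.364]
force: [0.3, 0.1, -0.5]
gripper_width: 88.0
```

View pics/c4.png

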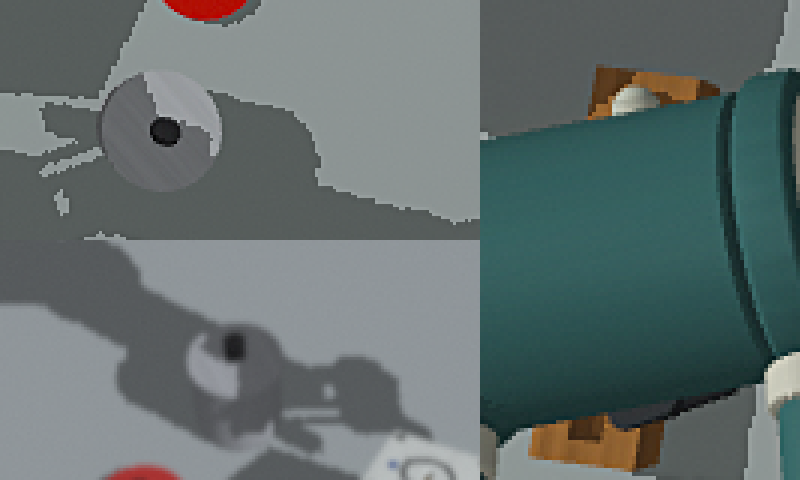

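```bash
python3 -m creep '[[[3,30,0],7],[[3,60,0],14],[[3,90,0],21],[[3,120,0],28],[[3,145,0],35],[[3,160,0],42],[[3,165,0],49],[[3,165,0],56],[[3,165,0],63],[[3,165,0],70],[[3,165,0],77],[[3,165,0],84]]' -1
python3 -m creep '[[[0,0,-5],7],[[0,0,-10],14],[[0,0,-20],21],[[0,0,-30],28],[[0,0,-40],35],[[0,0,-46],42],[[0,0,-46],49],[[0,0,-46],56],[[0,0,-46],63],[[0,0,-46],68.8],[[0,0,-46],68.8],[[0,0,-46],68.8]]' -1
python3 - <<'E'
from h import *
import pickle
d=grab('wrist','w5.png');s=sense();print(s['position'],s['tool_rot'],s['joint_pos'])
pickle.dump(d,open('w5.pkl','wb'))
for P in ([484,293.5,80],[484,293.5,62],[533.3,288.1,53.5],[434.2,299.2,53.5]): print(proj(d,P))
E
```

```text
time_s: 8.4
position: [484.8, 292.0, 196.0]
tool_rot: [-3.141, 0.001, 1.834]
force: [-0.7, -0.3, -0.3]
gripper_width: 88.0
time_s: 9.4
position: [484.8, 292.3, 150.1]
tool_rot: [-3.141, -0.0, 3.026]
force: [-0.4, 0.2, -0.2]
gripper_width: 88.3
[484.79119161 292.52676919 150.15724542] [-3.14130604e+00  3.35038061e-06  3.02614190e+00] [ 4.99072714e-01  1.32123989e-01  1.93108451e+00 -2.67917443e-04
  1.07854669e+00 -9.56146224e-01]
[325.60250648 253.17837012]
[325.49069046 243.94436773]
[325.76914532 303.2892539 ]
[325.44090882 167.73156476]
```

View pics/w5.png

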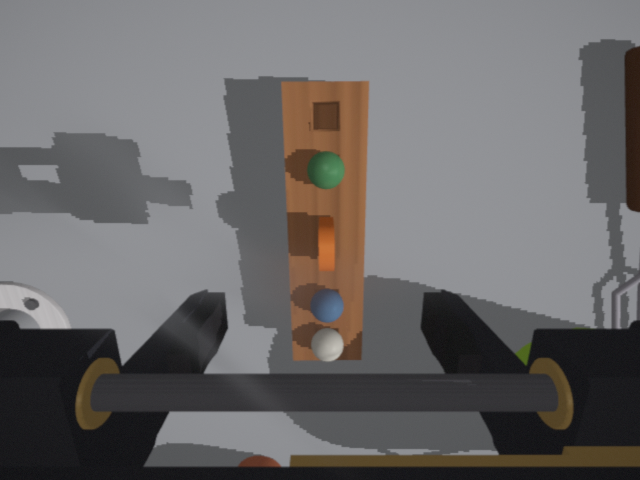

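```bash
python3 -m creep '[[[1.2,-0.3,-30],0],[[1.2,-0.3,-60],0],[[1.2,-0.3,-80],0],[[1.2,-0.3,-90],0],[[1.2,-0.3,-95],0],[[1.2,-0.3,-97],0],[[1.2,-0.3,-97],0],[[1.2,-0.3,-97],0]]' -1
python3 -m creep '[[[0,0,0],0],[[0,0,0],0],[[0,0,0],0],[[0,0,0],0],[[0,0,0],0],[[0,0,0],0],[[0,0,0],0],[[0,0,0],0],[[0,0,0],0],[[0,0,0],0],[[0,0,0],0],[[0,0,0],0]]' 1
python3 -m creep '[[[0,0,0],0],[[0,0,0],0],[[0,0,0],0],[[0,0,0],0]]' 1
```

```text
time_s: 10.12
position: [486.9, 293.5, 54.6]
tool_rot: [3.14, 0.002, 3.029]
force: [-0.6, 0.9, 0.4]
gripper_width: 88.0
time_s: 11.12
position: [485.8, 292.9, 53.2]
tool_rot: [3.142, -0.0, 3.03]
force: [0.1, -0.4, 0.9]
gripper_width: 10.1
time_s: 11.45
position: [485.7, 293.1, 53.2]
tool_rot: [3.141, 0.0, 3.03]
force: [-0.2, 0.3, -2.0]
gripper_width: 9.4
```

```bash
python3 -m creep '[[[0,0,3],0],[[0,0,7],0],[[0,0,12],0],[[0,0,17],0],[[0,0,21],0],[[0,0,24],0],[[0,0,25],0],[[0,0,25],0],[[0,0,25],0]]' 1
python3 -m creep '[[[-2,0.2,0],0],[[-4,0.4,-0.2],0],[[-6,0.7,-0.3],0],[[-8,0.9,-0.5],0],[[-10,1.1,-0.8],0],[[-12,1.3,-1.1],0],[[-14,1.5,-1.5],0],[[-16,1.8,-2],0],[[-18,2,-2.5],0],[[-20,2.2,-3],0],[[-20.5,2.3,-3],0],[[-20.5,2.3,-3],0]]' 1
python3 - <<'E'
from h import *
import pickle
d=grab('wrist','w6.png');s=grab('scene','s6.png');pickle.dump((d,s),open('w6.pkl','wb'));p=sense();print(p['position'],p['force'],p['wrist_torque'],p['tool_rot'])
print(proj(s,p['position']))
e=np.zeros((600,800,3),np.uint8)
u,v=proj(s,p['position']).astype(int)
e[:480,:400]=cv2.resize(s['img'][v-40:v+56,u-40:u+40],(400,480),interpolation=0)[...,::-1]
e[:,400:]=cv2.resize(d['img'][100:400,220:420],(400,600),interpolation=0)[...,::-1]
cv2.imwrite('pics/c6.png',e)
E
```

```text
time_s: 12.2
position: [485.7, 292.9, 78.2]
tool_rot: [-3.142, -0.0, 3.03]
force: [-0.6, -0.1, -0.3]
gripper_width: 9.9
time_s: 13.2
position: [469.0, 295.9, 77.2]
tool_rot: [3.139, 0.008, 3.03]
force: [7.2, -1.7, 2.6]
gripper_width: 9.8
[469.03687007 295.92913627  77.28958217] [ 6.99876162 -2.15404616  2.46466511] [-0.3445179 -1.5293233 -0.0072259] [3.13881191 0.00774818 3.03032432]
[469.00363757 252.38965022]
```

View pics/c6.png

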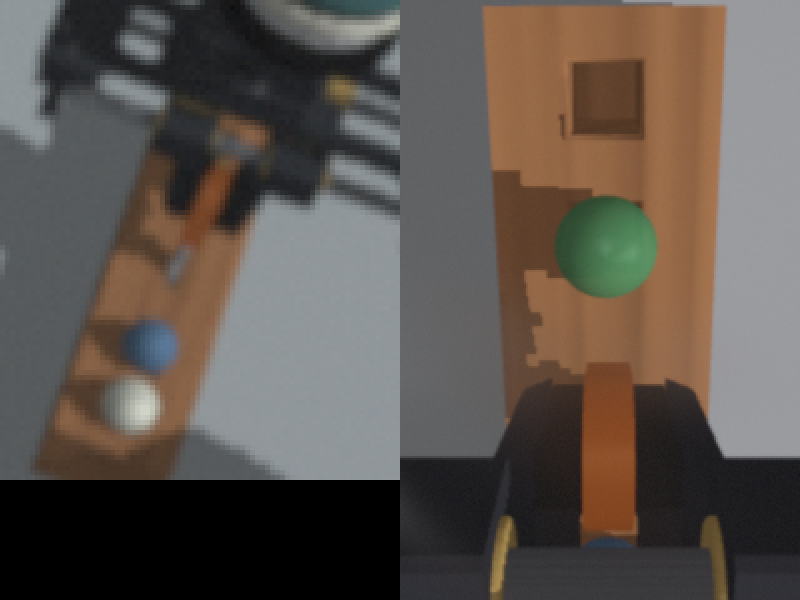

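```bash
python3 -m creep '[[[-1.5,0.2,-0.2],0],[[-3,0.3,-0.4],0],[[-4.5,0.5,-0.7],0],[[-5,0.5,-0.8],0],[[-5,0.5,-0.8],0]]' 1
python3 -m creep '[[[-1,0.1,4],0],[[-2,0.2,10],0],[[-5,0.5,20],0],[[-5,0,45],0],[[0,-15,70],-7],[[5,-40,90],-14],[[10,-70,110],-21],[[10,-80,120],-28],[[10,-80,120],-35],[[10,-80,120],-42],[[10,-80,120],-49],[[10,-80,120],-56]]' 1
python3 -m creep '[[[0,0,0],-7],[[0,0,0],-14],[[0,0,0],-21],[[0,0,0],-28],[[0,0,0],-34],[[0,0,0],-34],[[0,0,0],-34],[[0,0,0],-34]]' 1
python3 - <<'E'
from h import *
import pickle
s=grab('scene','s7.png');p=sense();pickle.dump((s,p),open('s7.pkl','wb'));print(p['position'],p['tool_rot'])
u,v=proj(s,p['position']).astype(int);print(u,v)
e=cv2.resize(s['img'][v-60:v+60,u-75:u+75],(750,600),interpolation=0)[...,::-1]
cv2.imwrite('pics/c7.png',e)
E
```

```text
time_s: 13.72
position: [463.9, 296.4, 76.3]
tool_rot: [3.139, 0.008, 3.03]
force: [7.3, -1.4, 1.2]
gripper_width: 10.0
time_s: 14.72
position: [469.3, 215.6, 194.8]
tool_rot: [-3.141, -0.001, 2.046]
force: [0.6, -0.3, -0.2]
gripper_width: 9.6
time_s: 15.38
position: [469.7, 215.8, 194.4]
tool_rot: [-3.141, 0.0, 1.462]
force: [-0.0, 0.6, -0.9]
gripper_width: 9.9
[469.89010657 215.79026948 194.45963706] [-3.14120161e+00  3.85744330e-05  1.46110113e+00]
447 213
```

View pics/c7.png

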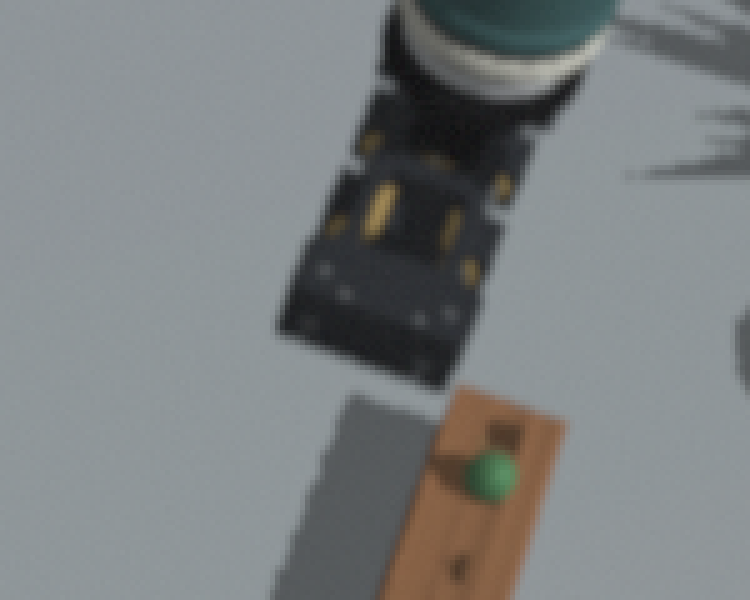

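```bash
python3 -m creep '[[[0,-10,20],7],[[5,-30,36],14],[[20,-50,36],21],[[40,-80,36],28],[[60,-110,36],35],[[80,-140,36],42],[[100,-165,36],49],[[120,-166,36],56],[[120,-166,36],63],[[120,-166,36],70],[[120,-166,36],77],[[120,-166,36],84]]' 1
python3 -m creep '[[[0,0,0],5],[[0,0,0],9.4],[[0,0,0],9.4],[[0,0,0],9.4]]' 1
python3 - <<'E'
from h import *
import pickle
pickle.dump((grab('wrist','wa.png'),grab('scene','sa.png'),sense()),open('a.pkl','wb'));print(sense()['position'],sense()['tool_rot'],sense()['joint_pos'])
E
python3 -m creep '[[[-20,-35,0],0],[[-40,-70,0],0],[[-40,-70,0],0],[[-40,-70,0],0],[[-40,-70,0],0]]' 1
python3 - <<'E'
from h import *
import pickle
pickle.dump((grab('wrist','wb.png'),grab('scene','sb.png'),sense()),open('b.pkl','wb'))
A,B=[pickle.load(open(f,'rb')) for f in('a.pkl','b.pkl')]
e=np.zeros((600,800,3),np.uint8)
for i,X in enumerate((A,B)):
    e[:300,400*i:400*i+400]=cv2.resize(X[0]['img'],(400,300),interpolation=cv2.INTER_AREA)[...,::-1]
    u,v=proj(X[1],X[2]['position']).astype(int);print(X[2]['position'],u,v)
    e[300:,400*i:400*i+400]=cv2.resize(X[1]['img'][v-25:v+50,u-50:u+50],(400,300),interpolation=0)[...,::-1]
    im=X[0]['img'].astype(int);r,g,b=im[...,0],im[...,1],im[...,2]
    for nm,m in (('blue',(b>r+60)&(b>g+50)),('brass',(r>b+50)&(g>b+30)&(abs(r-g)<70)),('orange',(r>g+70)&(r>b+100))):
        n,l,st,c=cv2.connectedComponentsWithStats(m.astype(np.uint8))
        o=np.argsort(-st[1:,4])[:4]+1;print(nm,[(st[k].tolist(),c[k].round(1).tolist()) for k in o])
cv2.imwrite('pics/c8.png',e)
E
```

```text
time_s: 16.43
position: [590.2, 49.5, 230.1]
tool_rot: [-3.141, -0.001, 2.932]
force: [-0.7, 0.0, -1.0]
gripper_width: 9.8
time_s: 16.77
position: [590.1, 49.8, 230.3]
tool_rot: [3.142, -0.0, 3.088]
force: [-0.3, 0.1, 0.2]
gripper_width: 9.7
[590.16759287  49.80179101 230.35004985] [ 3.14158440e+00 -1.86496523e-04  3.08783235e+00] [ 4.21170274e-02  1.14262706e-01  1.79596557e+00  2.76438799e-05
  1.23154923e+00 -1.47492820e+00]
time_s: 17.28
position: [550.5, -20.2, 230.7]
tool_rot: [3.141, 0.001, 3.087]
force: [0.5, 0.2, -0.6]
gripper_width: 10.0
[590.16759287  49.80179101 230.35004985] 359 225
blue [([204, 163, 9, 12, 74], [208.2, 167.6])]
brass [([312, 317, 25, 48, 925], [324.6, 343.3]), ([605, 84, 33, 88, 395], [619.5, 133.0]), ([571, 33, 21, 70, 254], [580.2, 71.1]), ([556, 144, 16, 19, 128], [562.5, 153.2])]
orange [([1, 168, 83, 53, 1754], [58.6, 191.1])]
[550.83459874 -19.55250925 230.61644189] 332 202
blue [([313, 215, 8, 12, 65], [316.7, 219.3])]
brass [([312, 321, 25, 44, 738], [324.9, 345.4]), ([266, 359, 10, 31, 151], [270.1, 374.9]), ([379, 389, 4, 38, 90], [380.6, 407.2]), ([625, 187, 14, 14, 70], [630.8, 193.3])]
orange [([80, 187, 77, 67, 2573], [120.1, 220.6])]
```

View pics/c8.png

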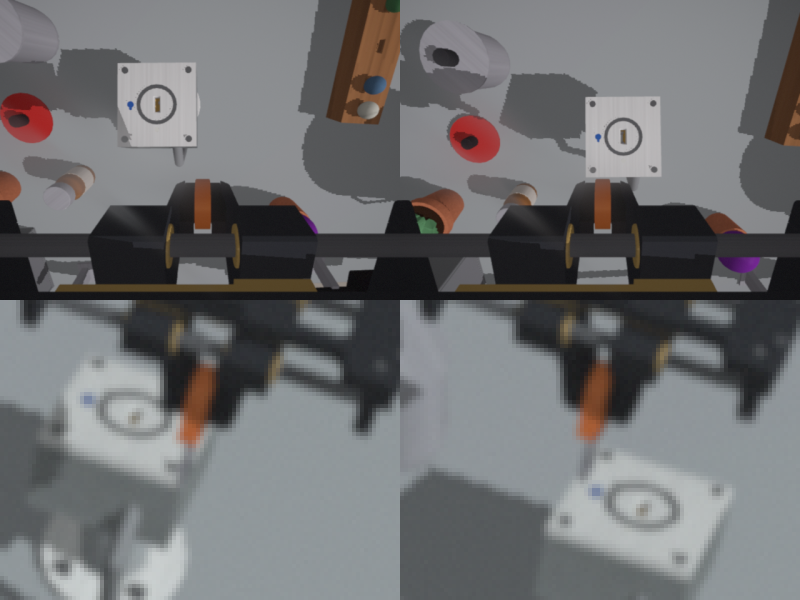

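Run:
```python
from h import *
import pickle
A,B=[pickle.load(open(f,'rb')) for f in('a.pkl','b.pkl')]
def slot(X,u0,v0):
    im=cv2.cvtColor(X['img'],cv2.COLOR_RGB2HSV).astype(int);x0,y0=u0-13,v0-16
    s=im[y0:y0+32,x0:x0+26];m=((s[...,1]>60)|(s[...,2]<70)).astype(np.uint8)
    n,l,st,c=cv2.connectedComponentsWithStats(m);k=1+np.argmin([np.hypot(*(c[i]-[13,16]))-.05*st[i,4] for i in range(1,n)])
    r=cv2.minAreaRect(np.argwhere(l==k)[:,::-1].astype(np.float32));return r[0][0]+x0,r[0][1]+y0,r[1],r[2]
def ring(X,u0,v0):
    g=cv2.cvtColor(X['img'],cv2.COLOR_RGB2GRAY)[v0-45:v0+45,u0-45:u0+45]
    m=((g<120)*255).astype(np.uint8);best=None
    for c in cv2.findContours(m,cv2.RETR_LIST,cv2.CHAIN_APPROX_NONE)[0]:
        if len(c)>60:
            e=cv2.fitEllipse(c); 
            if np.hypot(e[0][0]-45,e[0][1]-45)<10 and max(e[1])<75: print('ring',e[0][0]+u0-45,e[0][1]+v0-45,e[1])
def screw(X,u,v):
    g=cv2.cvtColor(X['img'],cv2.COLOR_RGB2GRAY).astype(float)[v-9:v+10,u-9:u+10];w=np.clip(110-g,0,None);yy,xx=np.mgrid[-9:10,-9:10];return u+(w*xx).sum()/w.sum(),v+(w*yy).sum()/w.sum()
sa,sb=slot(A[0],251,166),slot(B[0],357,218);print(sa,sb);ring(A[0],251,166);ring(B[0],357,218)
print('keyhole slot',tri((A[0],*sa[:2]),(B[0],*sb[:2])))
pa=[(200,112),(301,111),(302,221),(203,222)];pb=[(308,165),(406,164),(408,271),(306,271)]
P=[]
for a,b in zip(pa,pb):
    P.append(tri((A[0],*screw(A[0],*a)),(B[0],*screw(B[0],*b))));print(P[-1].round(1))
P=np.array(P);print('mean',P.mean(0)); xx=(P[2]+P[3]-P[0]-P[1]);yy=P[1]+P[2]-P[0]-P[3];print('xdir',xx/np.linalg.norm(xx),'ydir',yy/np.linalg.norm(yy),'drop',tri((A[0],208.2,167.6),(B[0],316.7,219.3)))
# tilt hypothesis
p=B[2]['position'];f=np.array([np.cos(-.053),np.sin(-.053),0])
for piv in (13,18.7):
  for th in (.3,.35,.4,.45):
    ax=np.sin(th)*f-np.array([0,0,np.cos(th)]);g=p+[0,0,piv];L=43.2+piv
    print(piv,th,'tip',proj(B[1],g+L*ax).round(1),'bowlow',proj(B[1],g+(L-34)*ax).round(1),'offs',((L*np.sin(th)),piv-L*np.cos(th)))
```

```text
(251.0, 167.5, (21.0, 6.0), 90.0) (358.2716979980469, 218.44905853271484, (21.008893966674805, 6.880105495452881), 79.3803482055664)
ring 250.2558708190918 166.60277938842773 (53.0669059753418, 53.993743896484375)
ring 250.1225357055664 166.43328475952148 (62.4664192199707, 62.714359283447266)
ring 356.6354751586914 218.30947494506836 (51.33583450317383, 51.77354049682617)
ring 356.8140296936035 218.1566047668457 (59.50322341918945, 59.653900146484375)
keyhole slot [536.32100758   4.36591713 131.64396037]
[499.7 -28.9 118. ]
[502.9  39.1 118.1]
[572.3  35.9 143.3]
[569.1 -32.  143.3]
mean [535.99491548   3.52661259 130.68674128]
xdir [ 0.93863816 -0.04218524  0.34231392] ydir [4.68271774e-02 9.98902578e-01 9.24368971e-04] drop [535.22790072 -24.38598441 131.02626494]
13 0.3 tip [328.8 219.6] bowlow [331.1 206.8] offs (np.float64(16.608235614367285), np.float64(-40.68991068885906))
13 0.35 tip [328.4 220.3] bowlow [330.9 207. ] offs (np.float64(19.270856778996368), np.float64(-39.7927464620227))
13 0.4 tip [328.  220.9] bowlow [330.7 207.3] offs (np.float64(21.88531083774616), np.float64(-38.763627862962146))
13 0.45 tip [327.5 221.5] bowlow [330.6 207.5] offs (np.float64(24.44506301705114), np.float64(-37.60512715222044))
18.7 0.3 tip [328.5 220.1] bowlow [330.8 207.3] offs (np.float64(18.29270079233692), np.float64(-40.43532867687502))
18.7 0.35 tip [328.1 220.9] bowlow [330.6 207.6] offs (np.float64(21.22537428149244), np.float64(-39.44717092525276))
18.7 0.4 tip [327.6 221.5] bowlow [330.4 207.9] offs (np.float64(24.10499538890547), np.float64(-38.31367552877859))
18.7 0.45 tip [327.1 222.2] bowlow [330.2 208.2] offs (np.float64(26.924366561485154), np.float64(-37.037675635630706))
```

```bash
python3 -m creep '[[[-20,12,0],0.5],[[-39.4,24.8,-10],0.5],[[-39.4,24.8,-30],0.5],[[-39.4,24.8,-45],0.5],[[-39.4,24.8,-53.5],0.5],[[-39.4,24.8,-53.5],0.5],[[-39.4,24.8,-53.5],0.5]]' 1
python3 - <<'E'
from h import *
import pickle
s=grab('scene');p=sense();pickle.dump((s,p),open('c.pkl','wb'));print(p['position'],p['tool_rot'],p['force'])
K=np.array([536,3.8,130.9]);n=np.array([-.342,.0155,.939]);print(proj(s,K),proj(s,K+8*n))
# blade dark/bright profile: print gray patch around expected tip
u,v=proj(s,K+4*n).astype(int)
im=s['img'];print(u,v)
print(cv2.cvtColor(im,cv2.COLOR_RGB2GRAY)[v-14:v+10,u-10:u+10])
e=cv2.resize(im[v-35:v+25,u-40:u+40],(800,600),interpolation=0)[...,::-1];cv2.imwrite('pics/c9.png',e)
E
```

```text
time_s: 17.97
position: [511.0, 5.1, 176.7]
tool_rot: [3.142, -0.001, 3.099]
force: [-0.2, -0.1, 0.5]
gripper_width: 10.1
[511.62517059   4.88031092 177.4816924 ] [3.14154526e+00 6.47659974e-04 3.09825952e+00] [ 0.29833826  0.61681658 -0.59021919]
[342.37502063 227.37588669] [342.97723017 224.52686724]
342 225
[[147 148 147 146 147 146 146 146 144 143 134 118 110 108 103  92  82  80
   70  53]
 [152 149 148 147 147 147 146 147 147 144 134 117 112 108 103  95 101 112
  107  91]
 [153 151 150 151 150 148 147 148 146 141 129 115 111 110 105 104 121 135
  132 123]
 [148 142 143 154 158 155 152 150 147 142 129 117 112 110 109 119 133 144
  144 142]
 [137 127 134 157 170 167 165 161 155 147 136 127 119 117 120 131 141 147
  148 147]
 [150 138 144 166 176 178 177 172 168 162 153 141 129 127 130 140 146 147
  147 147]
 [167 166 167 177 181 182 182 182 179 176 169 153 134 130 138 146 150 149
  148 149]
 [161 170 176 181 183 184 184 183 183 183 173 152 130 129 144 159 161 156
  154 150]
 [138 152 165 178 182 183 184 183 183 181 171 144 122 129 157 173 173 171
  165 159]
 [121 128 144 166 180 1
[... 552 characters left out ...]
 131 121
  143 170]
 [167 136 115 141 169 171 163 174 186 187 174 162 168 179 181 172 152 126
  125 157]
 [172 141 117 138 169 180 179 183 186 174 153 145 161 177 183 180 171 144
  119 138]
 [177 153 129 131 155 173 181 185 181 155 132 139 165 179 183 182 179 157
  123 129]
 [182 171 149 134 137 154 167 179 177 156 142 154 174 182 183 180 175 150
  121 130]
 [184 182 172 151 136 133 145 158 165 161 159 165 174 176 174 167 154 132
  121 143]
 [184 183 181 173 159 146 139 138 144 146 149 153 156 154 149 144 135 133
  144 164]
 [184 183 183 182 176 170 161 150 143 140 136 134 134 135 134 136 145 157
  171 180]
 [183 183 183 184 184 182 179 176 168 160 153 149 149 150 152 160 171 178
  183 186]]
```

```bash
python3 -m creep '[[[1.7,-0.1,-2],0],[[2.7,-0.1,-4.7],0],[[3.7,-0.2,-7.5],0],[[4.7,-0.2,-10.3],0],[[5.5,-0.2,-12.2],0],[[5.5,-0.2,-12.2],0],[[5.5,-0.2,-12.2],0]]' 1
```

```text
time_s: 18.6
position: [516.2, 4.3, 164.4]
tool_rot: [-3.142, -0.001, 3.098]
force: [0.1, 0.0, -1.4]
gripper_width: 9.9
```

```bash
python3 -m creep '[[[0.7,0,-1.9],0],[[1.4,0,-3.8],0],[[2,0,-5.6],0],[[2.7,-0.1,-7.5],0],[[2.7,-0.1,-7.5],0],[[2.7,-0.1,-7.5],0]]' 1
```

```text
time_s: 19.1
position: [518.7, 4.3, 156.8]
tool_rot: [-3.142, -0.001, 3.098]
force: [-1.6, 0.2, -1.3]
gripper_width: 9.5
```

```bash
python3 -m creep '[[[0.7,0,-1.9],0],[[1.4,0,-3.8],0],[[2,0,-5.6],0],[[2,0,-5.6],0]]' 1
python3 -m creep '[[[0.7,0,-1.9],0],[[1.4,0,-3.8],0],[[2,0,-5.6],0],[[2,0,-5.6],0]]' 1
```

```text
time_s: 19.43
position: [520.0, 4.3, 151.0]
tool_rot: [3.142, -0.002, 3.098]
force: [-4.2, 1.5, 3.2]
gripper_width: 9.7
time_s: 19.77
position: [523.3, 4.3, 145.9]
tool_rot: [3.142, 0.001, 3.098]
force: [-1.6, -0.4, -2.5]
gripper_width: 9.9
```

```bash
python3 -m creep '[[[1,0,-2],1.5],[[1.6,0,-4],-1.5],[[2.2,0,-6],1.5],[[2.8,0,-8],-1.5],[[2.9,-0.1,-8.5],0],[[2.9,-0.1,-8.5],0]]' 1
```

```text
time_s: 20.27
position: [526.2, 4.2, 137.6]
tool_rot: [3.141, 0.001, 3.098]
force: [-1.8, 0.3, 0.8]
gripper_width: 9.6
```

```bash
python3 -m creep '[[[0.7,0,-2],0.8],[[1.2,0,-3.5],-0.8],[[1.5,0,-4.5],0],[[1.5,0,-4.5],0]]' 1
python3 - <<'E'
from h import *
s=sense();print(s['force'],s['wrist_torque'],s['position'])
d=grab('wrist');im=d['img'].astype(int);r,g,b=im[...,0],im[...,1],im[...,2]
m=((r>g+60)&(r>b+80)).astype(np.uint8);n,l,st,c=cv2.connectedComponentsWithStats(m);o=np.argsort(-st[1:,4])[:3]+1;print(st[o],c[o])
E
```

```text
time_s: 20.6
position: [527.2, 4.1, 137.1]
tool_rot: [-3.141, -0.001, 3.098]
force: [-14.7, 0.4, 26.5]
gripper_width: 10.0
[-14.66356318   0.36472099  26.47283615] [ 0.09685506  2.47214962 -0.07400567] [527.24419307   4.10688801 137.07552418]
[[   0  234   87   91 5101]
 [   0  284    2    3    4]] [[4.44920604e+01 2.79031955e+02]
 [2.50000000e-01 2.85000000e+02]]
```

```bash
python3 -m creep '[[[-0.8,0,2.5],0],[[-0.8,0,2.5],-4],[[-0.8,0,2.5],-8],[[-0.8,0,2.5],-12],[[-0.8,0,2.5],-16],[[-0.8,0,2.5],-20],[[-0.8,0,2.5],-20],[[-0.8,0,2.5],-20]]' 1
python3 -c "
from h import *
s=sense();print(s['force'],s['wrist_torque'],s['position'],s['tool_rot'])"
```

```text
time_s: 21.32
position: [528.1, 6.5, 137.5]
tool_rot: [3.136, 0.002, 2.748]
force: [-4.2, 6.9, 9.4]
gripper_width: 10.0
[-4.23001698  6.895623    9.43856866] [1.78018925 0.45004442 0.33805098] [528.14036331   6.46916537 137.49735313] [3.13636661e+00 1.51338736e-03 2.74804259e+00]
```

```bash
python3 -m creep '[[[0,0,0],-4],[[0,0,0],-8],[[0,0,0],-12],[[0,0,0],-16],[[0,0,0],-20],[[0,0,0],-24],[[0,0,0],-24],[[0,0,0],-24]]' 1
python3 -c "
from h import *
s=sense();print(s['wrist_torque'],s['position'])"
```

```text
time_s: 21.98
position: [530.0, 6.9, 138.0]
tool_rot: [3.133, 0.002, 2.329]
force: [-0.6, 9.9, 6.8]
gripper_width: 11.8
[ 2.02456335 -0.50652748  0.3035708 ] [530.02513449   6.85594745 138.01038477]
```

```bash
python3 -m creep '[[[0.5,0.5,0],-4],[[1,1,0],-8],[[1,1,0],-12],[[1,1,0],-16],[[1,1,0],-20],[[1,1,0],-24],[[1,1,0],-24],[[1,1,0],-24]]' 1
python3 -c "
from h import *
s=sense();print(s['wrist_torque'],s['position'])"
```

```text
time_s: 22.65
position: [531.7, 6.3, 138.4]
tool_rot: [3.132, 0.001, 1.911]
force: [0.2, 3.1, 8.4]
gripper_width: 13.3
[ 0.9979601  -0.79015291  0.34644701] [531.73228337   6.26293558 138.3708422 ]
```

```bash
python3 -m creep '[[[0.5,0,0],-4],[[1,0,0],-8],[[1,0,0],-12],[[1,0,0],-16],[[1,0,0],-20],[[1,0,0],-23],[[1,0,0],-23],[[1,0,0],-23]]' 1
python3 - <<'E'
from h import *
s=sense();print(s['wrist_torque'],s['position'])
for n in('scene',):
    d=grab(n,'f_'+n+'.png');K=np.array([536,3.8,130.9]);u,v=proj(d,K+[0,0,20]).astype(int)
    c=d['img'][v-40:v+40,u-50:u+50].astype(int);r,g,b=c[...,0],c[...,1],c[...,2]
    m=((r>g+50)&(r>b+60));yy,xx=np.nonzero(m);print(len(xx),xx.mean()+u-50,yy.mean()+v-40,xx.min()+u-50,xx.max()+u-50,yy.min()+v-40,yy.max()+v-40)
E
```

```text
time_s: 23.32
position: [532.5, 4.9, 138.3]
tool_rot: [3.133, 0.0, 1.51]
force: [0.3, 0.1, 6.6]
gripper_width: 14.2
[ 0.05478555 -0.7684513   0.28286524] [532.53124886   4.91068109 138.3345696 ]<stdin>:6: RuntimeWarning: Mean of empty slice.
  ret = ret.dtype.type(ret / rcount)
Traceback (most recent call last):
ValueError: zero-size array to reduction operation minimum which has no identity
```

```bash
for i in 1 2; do python3 -m creep '[[[0,0,0],-3],[[0,0,0],-6],[[0,0,0],-6],[[0,0,0],-6]]' 1
python3 -c "
from h import *
s=sense();print(s['wrist_torque'],s['force'],s['position'])"; done
```

```text
time_s: 23.7
position: [532.5, 4.8, 138.4]
tool_rot: [3.133, -0.001, 1.405]
force: [-0.8, -0.9, 8.1]
gripper_width: 14.3
[-0.03048599 -0.6626141   0.28313968] [-0.84264631 -0.86486231  8.11888691] [532.52725687   4.81794788 138.37998006]
time_s: 24.03
position: [532.0, 5.0, 138.2]
tool_rot: [3.134, -0.002, 1.301]
force: [-1.9, 0.5, 8.8]
gripper_width: 15.0
[ 0.12040932 -0.59161668  0.52776763] [-1.86959222  0.46107602  8.80735727] [531.9569084    5.02265795 138.22935054]
```

Run:
```python
from h import *
K=np.array([536,3.8,130.9]);d=grab('scene');w=grab('wrist');t=grab('top')
u,v=proj(d,K).astype(int)
e=np.zeros((600,800,3),np.uint8)
e[:300,:400]=cv2.resize(d['img'][v-45:v+30,u-50:u+50],(400,300),interpolation=0)[...,::-1]
e[:300,400:]=cv2.resize(w['img'],(400,300),interpolation=cv2.INTER_AREA)[...,::-1]
e[300:,:400]=cv2.resize(w['img'][210:405,190:450],(400,300))[...,::-1]
e[300:,400:]=cv2.resize(t['img'][220:370,340:540],(400,300),interpolation=0)[...,::-1]
cv2.imwrite('pics/c10.png',e)
```

```text
(no output)
```

View pics/c10.png

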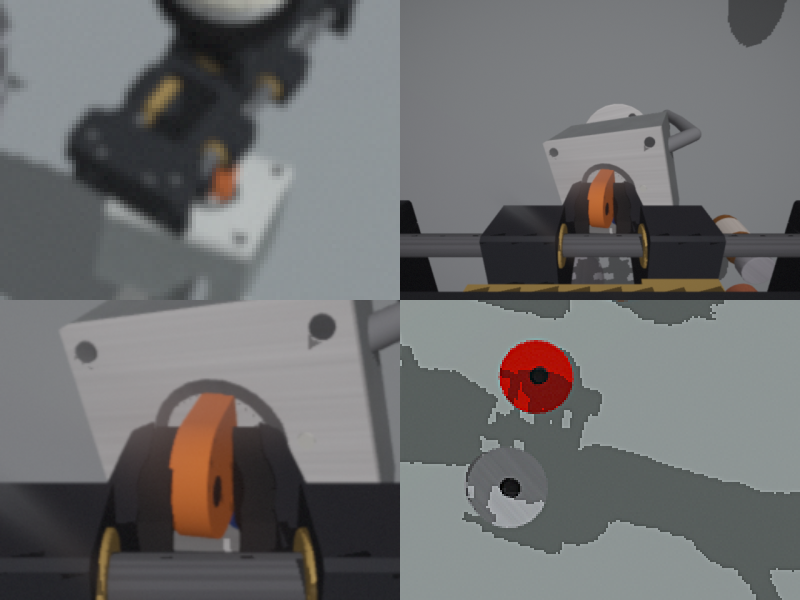

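```bash
python3 -m creep '[[[0,0,0],-2],[[0,0,0],-4],[[0,0,0],-4],[[0,0,0],-4],[[0,0,0],-4],[[0,0,0],-4]]' 1
python3 - <<'E'
from h import *
s=sense();print(s['wrist_torque'],s['force'])
w=grab('wrist');im=w['img'].astype(int);r,g,b=im[...,0],im[...,1],im[...,2]
m=((r>g+60)&(r>b+80)).astype(np.uint8);m[:,:190]=0;m[:,450:]=0
n,l,st,c=cv2.connectedComponentsWithStats(m);k=1+np.argmax(st[1:,4]);mm=(l==k);print(st[k],c[k])
K=np.array([536,3.8,130.9]);n=np.array([-.342,.0155,.939]);n/=np.linalg.norm(n)
ex=np.array([.9386,-.0422,.3423]);ey=np.cross(n,ex)
# predicted bow outline for key angles, seated
rad=20
for phi in (1.2,1.4,1.571,1.67,1.8):
    kx=np.cos(phi)*ex-np.sin(phi)*ey;ky=np.cross(n,kx)
    pts=[(x,y,z) for y in(-5,5) for z in (0,10,20) for x in(-16,16)]+[(16*np.cos(a),y,20+16*np.sin(a)) for y in(-5,5) for a in np.linspace(0,np.pi,9)]
    q=np.array([proj(w,K+x*kx+y*ky+z*n) for x,y,z in pts]).astype(np.float32)
    h=cv2.convexHull(q);z=np.zeros(mm.shape,np.uint8);cv2.fillConvexPoly(z,h.astype(int),1)
    z[370:]=0
    print(phi,(z>0)[:370].sum(),'hit',((z>0)&mm).sum()/mm.sum(),'left/right top',q.min(0).round(),q.max(0).round())
ys=[(v,np.nonzero(mm[v])[0].min(),np.nonzero(mm[v])[0].max()) for v in range(st[k][1],st[k][1]+st[k][3],10)];print(ys)
E
```

```text
time_s: 24.68
position: [531.6, 5.0, 138.1]
tool_rot: [3.135, -0.002, 1.232]
force: [-2.8, 0.1, 9.2]
gripper_width: 15.5
[ 0.11665007 -0.40272325  0.58291982] [-2.81443342  0.08180863  9.18375971]
[ 299  271   40   90 2035] [315.79410319 315.76167076]
1.2 5164 hit 0.9287469287469288 left/right top [282. 271.] [361. 370.]
1.4 4961 hit 0.9641277641277641 left/right top [285. 270.] [356. 369.]
1.571 4661 hit 0.9877149877149877 left/right top [288. 271.] [351. 368.]
1.67 4419 hit 0.9960687960687961 left/right top [290. 271.] [349. 368.]
1.8 4089 hit 1.0 left/right top [292. 271.] [345. 369.]
[(271, np.int64(322), np.int64(331)), (281, np.int64(314), np.int64(334)), (291, np.int64(307), np.int64(329)), (301, np.int64(302), np.int64(326)), (311, np.int64(300), np.int64(325)), (321, np.int64(302), np.int64(324)), (331, np.int64(301), np.int64(323)), (341, np.int64(301), np.int64(324)), (351, np.int64(304), np.int64(325))]
```

Run:
```python
from h import *
w=grab('wrist');im=w['img'].astype(int);r,g,b=im[...,0],im[...,1],im[...,2]
m=(r>1.5*g)&(r>2*b)&(r>50)
print([(v,np.nonzero(m[v,270:380])[0].min()+270,np.nonzero(m[v,270:380])[0].max()+270) for v in range(272,360,8)])
K=np.array([536,3.8,130.9]);n=np.array([-.342,.0155,.939]);n/=np.linalg.norm(n)
ex=np.array([.9386,-.0422,.3423]);ey=np.cross(n,ex)
for lean in (0,.1):
 for phi in (1.4,1.5,1.571,1.67,1.8,1.95):
    kx=np.cos(phi)*ex-np.sin(phi)*ey;ky=np.cross(n,kx)
    pts=[(x,y,z) for y in(-5,5) for z in (0,10,20) for x in(-16,16)]+[(16*np.cos(a),y,20+16*np.sin(a)) for y in(-5,5) for a in np.linspace(0,np.pi,25)]
    N=n+lean*ex
    q=np.array([proj(w,K+x*kx+y*ky+z*N) for x,y,z in pts]).astype(np.float32)
    z=np.zeros((480,640),np.uint8);cv2.fillConvexPoly(z,cv2.convexHull(q).astype(int),1)
    print(lean,phi,[(v,np.nonzero(z[v])[0].min(),np.nonzero(z[v])[0].max()) for v in range(272,330,8)])
```

```text
[(272, np.int64(320), np.int64(339)), (280, np.int64(314), np.int64(336)), (288, np.int64(309), np.int64(342)), (296, np.int64(304), np.int64(340)), (304, np.int64(301), np.int64(341)), (312, np.int64(300), np.int64(341)), (320, np.int64(301), np.int64(341)), (328, np.int64(301), np.int64(341)), (336, np.int64(300), np.int64(341)), (344, np.int64(301), np.int64(342)), (352, np.int64(301), np.int64(339))]
0 1.4 [(272, np.int64(318), np.int64(327)), (280, np.int64(304), np.int64(331)), (288, np.int64(298), np.int64(335)), (296, np.int64(292), np.int64(340)), (304, np.int64(287), np.int64(344)), (312, np.int64(285), np.int64(348)), (320, np.int64(285), np.int64(352)), (328, np.int64(285), np.int64(356))]
0 1.5 [(272, np.int64(318), np.int64(330)), (280, np.int64(305), np.int64(333)), (288, np.int64(299), np.int64(336)), (296, np.int64(293), np.int64(340)), (304, np.int64(290), np.int64(343)), (312, np.int64(288), np.int64(346)), (320, np.int64(287), np.int64(349)), (328, np.int64(287), np.int64(353))]
0 1.571 [(272, np.int64(316), np.int64(333)), (280, np.int64(306), np.int64(335)), (28
[... 2263 characters left out ...]
np.int64(344)), (320, np.int64(297), np.int64(346)), (328, np.int64(297), np.int64(348))]
0.1 1.8 [(272, np.int64(318), np.int64(340)), (280, np.int64(314), np.int64(341)), (288, np.int64(309), np.int64(341)), (296, np.int64(306), np.int64(342)), (304, np.int64(303), np.int64(342)), (312, np.int64(301), np.int64(343)), (320, np.int64(300), np.int64(343)), (328, np.int64(299), np.int64(344))]
0.1 1.95 [(272, np.int64(323), np.int64(334)), (280, np.int64(319), np.int64(344)), (288, np.int64(315), np.int64(344)), (296, np.int64(311), np.int64(343)), (304, np.int64(308), np.int64(342)), (312, np.int64(306), np.int64(341)), (320, np.int64(303), np.int64(340)), (328, np.int64(302), np.int64(339))]
```

```bash
python3 -m creep '[[[0,0,0],0],[[0,0,0],0],[[0,0,0],0],[[0,0,0],0],[[0,0,0],0],[[0,0,0],0]]' 1; python3 -c "
from h import *
s=sense();print(s['wrist_torque']);hand_in()"
```

```text
time_s: 25.28
position: [531.6, 5.0, 138.1]
tool_rot: [3.135, -0.002, 1.232]
force: [-2.9, -0.0, 8.3]
gripper_width: 15.1
[ 0.17668786 -0.37948397  0.60577829]
the job is handed in; nothing more can be done
```

I set the steel lid on the jacks cup and let go. Then I took the orange key from the stand, tilted it against the stand's slot to match the switch's slope, and worked it into the switch. I turned it clockwise and handed the job in at about 25 s, still gripping it and holding it turned.

**Lid:** After release, the top and scene views showed it centred on the cup and level. A later top view, taken with the key in the switch, still showed it in place.

**Key seating:** The push met a firm stop of about 30 N, more than the pins need. The top of the bow appeared where a fully seated key should be.

**Key turn:** The tool yaw went through about 107°. The torque about the vertical rose from 0.28 to about 0.6 Nm over the last 10°, which I take to be the hard stop. The bow outline fitted a key angle of about 1.7 to 1.8 rad, but only when I allowed the key about 0.1 rad of lean. There was no direct reading of the barrel angle.

**Grip:** The tool could not tilt, so the pads hold the turned bow at a slant. The opening is about 15 mm on a 10 mm bow, but it and the torque stayed steady for the last half second.

**Not checked:** After taking the key I did not specifically recheck the marbles and the other things. Nothing looked disturbed in the views I had.

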